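# Draw two packing blocks from the bottom of a gravity magazine

## Robot

A 7-joint arm with a two-finger parallel gripper is mounted at the origin on the work surface. World frame = base frame: x ahead of the robot, y to its left, z up, the work surface at z = 0. Lengths are in m, angles in rad, forces in N, time in s.
With the tool pointing down it reaches from about 0.35 to 0.9 m from the base axis. Payload 7.2 kg.
Tool frame: the origin (TCP) lies on the mounting face of the last link; the fingertips stand 182 mm ahead of it and the grasp point (between the pads) lies 163 mm ahead of it; z points along the fingers, y is the line along which they close (so a half turn about z gives the same grasp; the last joint's range is limited). The gripper opens to 88 mm and grips with 3 to 60 N. Pads are 20 mm wide; open, the fingers measure 115 mm over their backs; the gripper's body (75 mm by 178 mm) begins 61 mm behind the grasp point.
Start: joints at [1.26, 0.411, -0.013, 1.596, 0.006, 1.134, -0.082], TCP at [0.15, -0.607, 0.405] pointing down, gripper open.
Joint ranges: [-2.95, 2.95], [-0.29, 1.99], [-1.47, 1.44], [0.14, 2.54], [-1.03, 4.17], [0.13, 1.85], [-2.86, 2.86]. Speed limits (rad/s): [2.39, 2.39, 3.01, 3.01, 3.14, 3.14, 3.14].

## Interface

Orientations are given as a rotation vector (axis times angle).
In Python, from rig import robot gives the robot as it stands.
- The arm moves only by the tool move_arm, never from a script. Its arguments are lists of equal length, an entry for each row: "fingers": the closure, from 0 (fully open) to 1 (shut); "xyz": the shift along the world's x, y, z in units of 50 mm (1.0 is 50 mm), a list of three; "turn": the turn, a rotation vector about the world's x, y, z in units of 5 degrees (1.0 is 5 degrees), a list of three. A call has 1 to 5 rows; each row is the pose to reach, as a shift and turn from the pose commanded when the call began; what a row does not reach only later rows make up. A row lasts 1/10 s, in which the tool goes at most 50 mm and 8.59 degrees, less where a joint would pass 70% of its speed; a pose out of reach is approached as far as the arm can. A call with a gripper value outside its range is refused whole. The fingers move at their own pace and stop on an object; "grip_force" is the grip in N (left out, the last holds). Time passes only in rows, so rows that repeat a pose let the fingers close. It gives the time, the measured TCP pose, the force, the opening and the grip force at its end, in the units of the state.
- robot.observe(): the state, without advancing time (a new reading comes with each control period).
- robot.camera(name): name is "side" or "top"; returns a dict with "frame" (480x640x3 uint8, red, green, blue), "vertical_fov" (degrees; the focal length in pixels is half the picture's height over the tangent of half this angle, whatever the lens; pixels are square), "cx", "cy" (the principal point, pixels), "world_from_camera" (4x4, takes a point from camera to world coordinates). Camera axes: x right, y down, z forward; pixel columns grow to the right and rows downward; lengths in m; the calibration is good to about 2 mm. A picture is of the moment at which its call begins. There is no depth.
- robot.job_done(): hands the job in; it is judged then, once.
The state is a dict: "time_s": time; "qpos": joint angles; "qd": joint speeds; "tau": joint torques, N m; "tool_pos": TCP position; "ee_rot": TCP orientation; "wrist_force": force on the tool from outside, world axes, zero at the start; "moment": the same for the moment, N m; "grip_width": finger opening in m; "grasp_force": force on a finger pad.
Only numpy, scipy, OpenCV 4.12 (cv2) and the standard library are available. Lean on these libraries where they do the work, as an engineer would, in place of code of your own. Each camera call takes 0.05 s, during which the arm holds its last target. There are 200 camera calls.

## Task

Two packing blocks are needed on the assembly base: first move the metal tin out of the way of the block magazine's mouth and stand it upright on the bench, at least 15 cm from the mouth. Then draw the bottom block out of the magazine and lay it flat and lengthwise in the middle of one of the two raised rubber pads of the base plate, then draw the next block and lay it the same way on the other pad. Do not drop the blocks; leave the other two blocks in the magazine, fully dropped down and level, and leave the clamp, hammer and bin alone.

Things in the scene. Friction and masses are not known exactly. Their poses are not given: they have to be found in the camera images.
- magazine: Fixed upright grey steel magazine, open on top, holding four wooden blocks in one stack. Origin on the bench under the stack's centre; x points away from the mouth: blocks are drawn out along -x. Base plate 8 mm thick, x = -50 to 75, 130 wide. Channel inside x = -53 to 53, y = -27 to 27, walls 4 mm. Once a block is fully drawn out (108 mm), the stack drops 25 mm and the next lies in its place.
- mouth (a point): Centre of the bottom block's lower front edge, at (-50, 0, 40) mm in the magazine's frame, same axes. The stack stands on a rail 36 mm wide, top 40 mm above the bench, x = -48 to 58 of the magazine; the blocks overhang it by 7 mm each side, and only the base plate is below. The tower stands over this grip: the hand must come from -x, leaning back.
- strip_foot (a point): Middle between the lower ends of the two front strips, at (-55, 0, 71) mm in the magazine's frame. Strips: x = -57 to -53, |y| = 14 to 31, z = 71 to 204; they hold back all but the bottom block, which passes under with 6 mm to spare. With side flanges (|y| = 27 to 31, x = -53 to -28) they form the front angle posts; rear posts (x = 32 to 57) reach the base plate; side bands out to |y| = 34, z 71 up. So the bottom block's sides are free from x = -50 to 32.
- block1: Smooth waxed hardwood packing block, 100 x 50 x 25 mm (x, y, z), about 0.1 kg; origin at the centre of its underside, x along its length. The lowest in the magazine at the start; to be drawn first.
- block2: Smooth waxed hardwood packing block, 100 x 50 x 25 mm (x, y, z), about 0.1 kg; origin at the centre of its underside, x along its length. Second from below at the start; to be drawn second.
- block3: Smooth waxed hardwood packing block, 100 x 50 x 25 mm (x, y, z), about 0.1 kg; origin at the centre of its underside, x along its length. Third from below; stays in the magazine, in the end at the bottom.
- block4: Smooth waxed hardwood packing block, 100 x 50 x 25 mm (x, y, z), about 0.1 kg; origin at the centre of its underside, x along its length. Topmost; stays in the magazine, in the end on block3.
- base: Fixed dark steel base plate, 180 x 270 mm (x, y), top 10 mm above the bench, carrying two black rubber pads, each a bar 120 long (x), 36 wide and 20 mm thick, 150 mm apart between centres (along y). The pads are narrower than the blocks, which overhang them by 7 mm each side. Origin on the bench below its centre.
- pad_a (a point): Centre of the top of the rubber pad on the base's +y side (30 mm above the bench), at (-20, 75, 30) mm in the base's frame; x axis along the pad's 120 mm length.
- pad_b (a point): Centre of the top of the rubber pad on the base's -y side, at (-20, -75, 30) mm in the base's frame; x axis along the pad's length.
- tin: Closed plain metal can, 60 mm in diameter, 100 mm tall, about 0.3 kg, standing on the bench 55 to 85 mm in front of the mouth. Origin at the centre of its underside, z up. The bench around world (0.40, -0.09) and (0.70, -0.10) m is always bare, unless the mouth is within 150 mm.
- clamp: Bystander: steel C-clamp lying on the bench, about 180 x 110 mm, 22 mm high.
- hammer: Bystander: hammer about 280 mm long lying on the bench left of the robot, origin near its middle.
- parts_bin: Bystander: empty grey plastic bin, 160 x 110 x 60 mm; origin at the centre of its underside.

How it is judged:
By the outcome, as a careful person would: the job done as asked, in the order asked, and still so for the second after the job is handed in, with the robot touching nothing.
It also fails if it takes over 72 s, if anything falls off the work surface, if the arm or the gripper's body presses on something with over 40 N, if the wrist force passes 120 N, or if a joint passes its speed limit or range.

## Working session

There is one attempt and no reset: what is moved stays moved. The work goes in short steps, Python scripts to look and compute and a tool call to move; the robot and the scene stay as the last step left them, time stands still between calls to the robot, and variables do not carry over. Pictures are saved under pics/ and viewed, at most 10 in all, crops included, and the job is handed in when it is done.

Besides the shell and the picture viewer there is one more tool, called after ">>>" as name(argument=value, ...) on one line, values as JSON. move_arm: Moves the arm, as the interface text tells. Its arguments: {"type":"object","properties":{"fingers":{"type":"array","items":{"type":"number"}},"xyz":{"type":"array","items":{"type":"array","items":{"type":"number"}}},"turn":{"type":"array","items":{"type":"array","items":{"type":"number"}}},"grip_force":{"type":"number"}},"required":["fingers","xyz","turn"]}

```bash
ls; mkdir -p pics
python3 - <<'E'
from rig import robot
import cv2,numpy as np
print(robot.observe())
for n in ("side","top"):
    c=robot.camera(n); cv2.imwrite(f"pics/{n}0.png",c["frame"][:,:,::-1])
    print(n,c["vertical_fov"],c["cx"],c["cy"],c["world_from_camera"])
E
```

```text
pics
{'time_s': 0.0, 'qpos': array([ 1.25977936,  0.41188194, -0.0127289 ,  1.5970617 ,  0.00558337,
        1.13430513, -0.08219847]), 'qd': array([-2.25354603e-03,  4.75958388e-05,  1.92248701e-04, -4.17443490e-04,
       -5.68599025e-04,  5.09000397e-04,  1.08832356e-03]), 'tau': array([-1.48031690e-03, -5.87961924e+01,  6.40826672e-01, -2.91083050e+01,
       -5.38448291e-02,  1.81939860e-02,  1.18542307e-04]), 'tool_pos': array([ 0.15020842, -0.60644782,  0.40381272]), 'ee_rot': array([-3.11687777e+00, -3.80340567e-01,  4.53435275e-04]), 'wrist_force': array([ 0.49706858, -0.49519063, -0.0544464 ]), 'moment': array([-0.01515075, -0.00716901, -0.00144734]), 'grasp_force': 0.0, 'grip_width': 0.08809786284111808}
side 45.700634315050095 318.3563993737886 246.38422093494017 [[ 0.99533931 -0.08091028  0.05247073  0.41608693]
 [-0.09544671 -0.74886442  0.655814   -0.75447811]
 [-0.01376863 -0.65776561 -0.75309682  1.05883872]
 [ 0.          0.          0.          1.        ]]
top 48.46969446885975 316.8242989864261 238.59988669768015 [[ 0.02849176 -0.99390794  0.106467    0.34794788]
 [-0.99958208 -0.0278087   0.00789513  0.08595288]
 [-0.00488633 -0.10664746 -0.99428489  1.23757212]
 [ 0.          0.          0.          1.        ]]
```

View pics/top0.png

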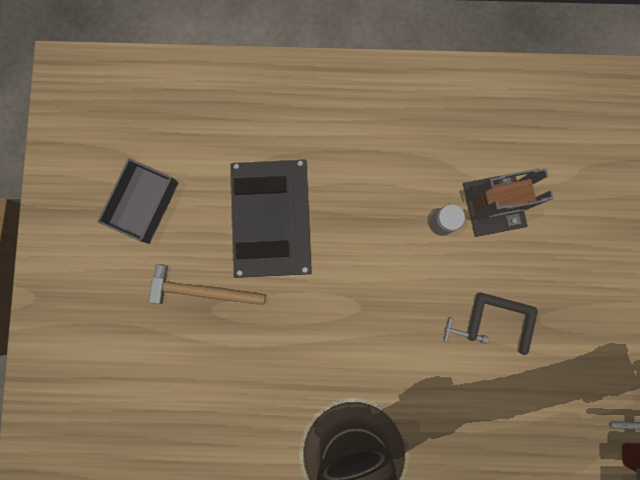

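View pics/side0.png

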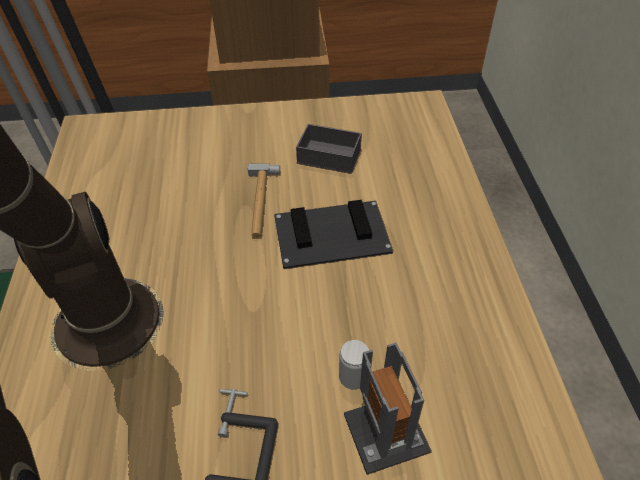

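The top view shows the tin at (447,219), the magazine at (505,205) with its mouth facing left (+y), the base plate at (271,218) with pads at (260,185) and (262,249), and the clamp at (505,322). The side view shows the magazine at (388,420) and the tin at (354,365). I'll enlarge the magazine in both views.

```bash
cat > h.py <<'E'
from rig import robot
import cv2,numpy as np
from scipy.spatial.transform import Rotation as R
def cam(n): return robot.camera(n)
def ray(c,u,v):
    f=240/np.tan(np.radians(c["vertical_fov"])/2); T=c["world_from_camera"]
    return T[:3,3],T[:3,:3]@np.array([(u-c["cx"])/f,(v-c["cy"])/f,1])
def onz(c,u,v,z):
    o,d=ray(c,u,v); return o+d*(z-o[2])/d[2]
def proj(c,p):
    f=240/np.tan(np.radians(c["vertical_fov"])/2); T=c["world_from_camera"]
    q=T[:3,:3].T@(np.asarray(p)-T[:3,3]); return np.array([q[0]/q[2]*f+c["cx"],q[1]/q[2]*f+c["cy"]])
def tri(c1,a,c2,b):
    o,d=ray(c1,*a);p,e=ray(c2,*b)
    s=np.linalg.lstsq(np.c_[d,-e],p-o,rcond=None)[0]
    return (o+d*s[0]+p+e*s[1])/2,np.linalg.norm(o+d*s[0]-p-e*s[1])
E
python3 - <<'E'
import cv2,numpy as np
t=cv2.imread("pics/top0.png")[155:255,420:570]; s=cv2.imread("pics/side0.png")[330:475,325:445]
t=cv2.resize(t,None,fx=5,fy=5,interpolation=cv2.INTER_CUBIC); cv2.imwrite("pics/tc.png",cv2.convertScaleAbs(t,alpha=1.6,beta=15))
s=cv2.resize(s,None,fx=4,fy=4,interpolation=cv2.INTER_CUBIC); cv2.imwrite("pics/sc.png",cv2.convertScaleAbs(s,alpha=1.6,beta=15))
E
```

```text
(no output)
```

View pics/tc.png

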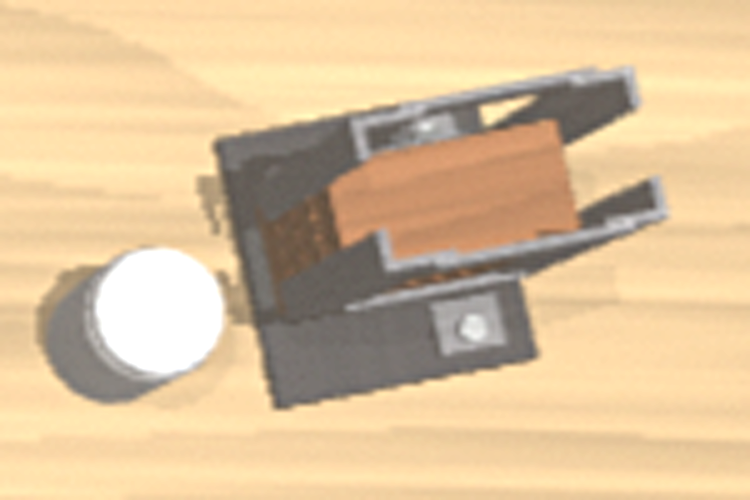

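View pics/sc.png

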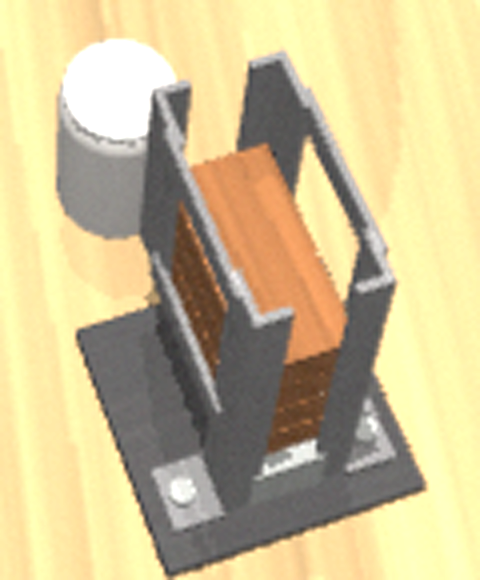

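The crops show the plate corners, in top pixels, at front-far (463.6,184), front-near (475,236.6) and rear-near (527.4,226). In side pixels they are at front-near (345,413.8), rear-near (367,473.8) and rear-far (431.3,451.8). The tin's top is bright in both views. Next I'll compute positions.

```bash
cat > m.py <<'E'
from h import *
t=cam("top"); s=cam("side")
C=dict(ff=(-50,65),fn=(-50,-65),rn=(75,-65),rf=(75,65))
# mouth faces +y world => near side (toward robot, world -x). 
obs=[(t,'A',463.6,184),(t,'B',475,236.6),(t,'Cc',527.4,226),(s,'B',345,413.75),(s,'Cc',367,473.75),(s,'D',431.3,451.75)]
for c,n,u,v in obs: print(n,onz(c,u,v,.008).round(4))
for u,v in ((557,120),(578,228),(330,185)): print('blk',onz(t,420+u/5,155+v/5,.140).round(4))
for c,n,box in ((t,'top',(425,195,470,240)),(s,'side',(335,335,372,375))):
    g=c["frame"].min(2); m=np.zeros_like(g); x0,y0,x1,y1=box
    m[y0:y1,x0:x1]=(g[y0:y1,x0:x1]>(135 if n=='top' else 120))*255
    k=max(cv2.findContours(m,0,1)[0],key=cv2.contourArea); e=cv2.fitEllipse(k)
    print(n,'tin',e,onz(c,*e[0],.1).round(4))
for c,n,box in ((t,'top',(225,155,315,280)),(s,'side',(270,195,395,270))):
    x0,y0,x1,y1=box; g=c["frame"].max(2)[y0:y1,x0:x1]
    for th in (16,22,28,36):
        m=(g<th).astype(np.uint8)*255
        for k in cv2.findContours(m,0,1)[0]:
            if cv2.contourArea(k)>150:
                r=cv2.minAreaRect(k); q=cv2.boxPoints(r)+[x0,y0]; print(n,th,np.round(r[1],1),q.round(1).tolist())
    # plate outline
    m=(g<75).astype(np.uint8)*255; k=max(cv2.findContours(m,0,1)[0],key=cv2.contourArea); q=cv2.approxPolyDP(k,6,True)[:,0]+[x0,y0]
    for p in q: print(n,'plate',p,onz(c,*p,.01).round(4))
E
python3 m.py
```

```text
A [ 0.6178 -0.2442  0.008 ]
B [ 0.4945 -0.2705  0.008 ]
Cc [ 0.5227 -0.392   0.008 ]
B [ 0.4996 -0.2759  0.008 ]
Cc [ 0.5248 -0.3941  0.008 ]
D [ 0.6496 -0.3663  0.008 ]
blk [ 0.6033 -0.3504  0.14  ]
blk [ 0.5578 -0.3584  0.14  ]
blk [ 0.5731 -0.2554  0.14  ]
top tin ((451.3614501953125, 216.7211456298828), (23.568798065185547, 24.341060638427734), 132.0706024169922) [ 0.5252 -0.1932  0.1   ]
side tin ((353.6687927246094, 351.7071838378906), (24.808156967163086, 25.966402053833008), 66.09442138671875) [ 0.5247 -0.1944  0.1   ]
top plate [305 160] [0.6646 0.1288 0.01  ]
top plate [238 163] [0.6531 0.2862 0.01  ]
top plate [235 170] [0.6361 0.2925 0.01  ]
top plate [231 164] [0.6502 0.3026 0.01  ]
top plate [235 277] [0.3854 0.2813 0.01  ]
top plate [310 273] [0.3994 0.1091 0.01  ]
side 28 [40.1 14.7] [[289.4, 209.3], [303.8, 206.3], [312.0, 245.6], [297.5, 248.6]]
side 28 [41.2 15.1] [[346.2, 202.1], [360.7, 197.8], [372.6, 237.2], [358.1, 241.6]]
side 36 [40.4 15.3] [[289.3, 209.3], [304.3, 206.3], [312.2, 246.0], [297.2, 249.0]]
side 36 [41.5 16.3] [[346.0, 202.2], [361.6, 197.5], [373.5, 237.3], [357.9, 241.9]]
side plate [376 204] [0.6528 0.2889 0.01  ]
side plate [275 214] [0.3886 0.2812 0.01  ]
side plate [283 267] [0.3995 0.1032 0.01  ]
side plate [391 253] [0.6616 0.1189 0.01  ]
```

Run:
```python
from h import *
t=cam("top"); s=cam("side")
M={'A':(-.05,.065),'B':(-.05,-.065),'C':(.075,-.065),'D':(.075,.065)}
def fit(P,Q):
    P=np.array(P);Q=np.array(Q);p=P.mean(0);q=Q.mean(0);a=P-p;b=Q-q
    th=np.arctan2((a[:,0]*b[:,1]-a[:,1]*b[:,0]).sum(),(a*b).sum())
    Rm=np.array([[np.cos(th),-np.sin(th)],[np.sin(th),np.cos(th)]]); o=q-Rm@p
    return th,o,Rm,np.linalg.norm(b-a@Rm.T,axis=1)
T=[('A',463.6,184),('B',475,236.6),('C',527.4,226)];S=[('B',345,413.75),('C',367,473.75),('D',431.3,451.75)]
res=[]
for c,L in ((t,T),(s,S)):
    r=fit([M[l[0]] for l in L],[onz(c,l[1],l[2],.008)[:2] for l in L]); print(np.degrees(r[0]),r[1].round(4),r[3].round(4)); res.append(r)
o=(res[0][1]+res[1][1])/2; th=(res[0][0]+res[1][0])/2; x=np.array([np.cos(th),np.sin(th)]);y=np.array([-x[1],x[0]])
print('mag',o,np.degrees(th),'mouth',o-.05*x)
tin=np.array([.525,-.1938])-o; print('tin in mag',tin@x,tin@y)
# check: rear block top corners in mag
for u,v in ((557,120),(578,228)):
    d=onz(t,420+u/5,155+v/5,.140)[:2]-o; print('blk',d@x,d@y)
# pads: long edges mask in side, top
for c,n,(x0,y0,x1,y1) in ((t,'top',(225,155,315,280)),(s,'side',(270,195,395,270))):
    g=cv2.medianBlur(c["frame"][y0:y1,x0:x1],3).max(2).astype(int)
    print(n,'vals',np.percentile(g,[2,10,15,20,30,50]))
    v=np.percentile(g,50)
    m=(g<(v*.6)).astype(np.uint8)*255
    for k in cv2.findContours(m,0,1)[0]:
        if cv2.contourArea(k)>150:
            r=cv2.minAreaRect(k);q=cv2.boxPoints(r)+[x0+0,y0]
            print(np.round(r[1],1)); 
            for p in q: print('  ',p.round(1),onz(c,*p,.03)[:2].round(4),onz(c,*p,.01)[:2].round(4))
```

```text
-77.06187305535258 [ 0.568  -0.3055] [0.0031 0.0014 0.0017]
-77.4291716605758 [ 0.5719 -0.3082] [0.0031 0.0014 0.0023]
mag [ 0.56993202 -0.30684665] -77.24552235796419 mouth [ 0.55889334 -0.2580804 ]
tin in mag -0.12017704196553476 -0.018865600234857755
blk 0.04980883615078836 0.022975906052202216
blk 0.04761585118706973 -0.02325875529141546
top vals [40. 41. 46. 64. 65. 67.]
[15. 41.]
   [247. 242.] [0.465  0.2543] [0.467  0.2571]
   [288. 242.] [0.4676 0.1609] [0.4696 0.1622]
   [288. 257.] [0.4334 0.1598] [0.4348 0.161 ]
   [247. 257.] [0.4308 0.2529] [0.4322 0.2556]
[15. 37.]
   [247. 178.] [0.6133 0.2606] [0.6177 0.2635]
   [284. 178.] [0.6157 0.1752] [0.6201 0.1767]
   [284. 193.] [0.5806 0.174 ] [0.5844 0.1755]
   [247. 193.] [0.5782 0.2591] [0.582 0.262]
side vals [19. 24. 46. 54. 55. 57.]
[40.  15.3]
   [289.5 209.5] [0.4266 0.2734] [0.4268 0.2934]
   [304.5 206.5] [0.4655 0.28  ] [0.4664 0.3001]
   [312.3 245.7] [0.4736 0.1451] [0.4747 0.1626]
   [297.3 248.7] [0.4371 0.1394] [0.4375 0.1568]
[41.4 15.8]
   [345.2 202.6] [0.5706 0.2827] [0.5736 0.3029]
   [360.2 197.6] [0.6115 0.2967] [0.6153 0.3172]
   [373.3 236.9] [0.6234 0.1576] [0.6275 0.1753]
   [358.3 241.9] [0.585  0.1454] [0.5882 0.1629]
```

Run:
```python
from h import *
t=cam("top"); s=cam("side")
for c,n,z,th,(x0,y0,x1,y1) in ((t,'top',.029,54,(225,155,315,280)),(s,'side',.027,40,(270,195,395,270))):
    g=c["frame"][y0:y1,x0:x1].max(2)
    m=(g<th).astype(np.uint8)*255
    if n=='top': m[:10]=0;m[-10:]=0;m[:,-15:]=0
    m=cv2.morphologyEx(m,cv2.MORPH_OPEN,np.ones((5,5)))
    for k in cv2.findContours(m,0,1)[0]:
        if cv2.contourArea(k)>150:
            W=np.array([onz(c,u+x0,v+y0,z)[:2] for u,v in k[:,0]],np.float32)*1000
            print(n,cv2.minAreaRect(W),cv2.boundingRect(k))
```

```text
top ((449.398193359375, 219.56735229492188), (38.156646728515625, 119.59524536132812), 4.344296932220459) (11, 86, 53, 18)
top ((597.3773803710938, 231.0923309326172), (40.045040130615234, 118.96328735351562), 4.22001838684082) (9, 21, 52, 19)
side ((450.7088317871094, 212.17147827148438), (37.93953323364258, 135.38616943359375), 4.460408687591553) (21, 13, 21, 40)
side ((598.2820434570312, 223.48094177246094), (39.99815368652344, 135.18975830078125), 4.2136640548706055) (78, 6, 24, 39)
```

>>> move_arm(fingers=[0,0,0,0,0], xyz=[[0.5,1,0],[1,2,0],[1.6,2.9,0],[2.2,3.8,0],[2.8,4.7,0]], turn=[[0,0,1.7],[0,0,3.4],[0,0,5.1],[0,0,6.8],[0,0,8.5]])

```text
time_s: 0.9
tool_pos: [0.2776, -0.3898, 0.405]
ee_rot: [2.763, 1.492, -0.0]
wrist_force: [1.4, -1.0, 0.4]
grip_width: 0.0878
grasp_force: 0.0
```

Pad_b is at about (0.450, 0.220) and pad_a at about (0.598, 0.231), with the pad x axis at -85.7°. The spacing comes out at 148 mm against the true 150. The magazine is at (0.570, -0.307) with yaw -77.2°, and the tin is at (0.525, -0.194). I'll move above the tin.

>>> move_arm(fingers=[0,0,0,0,0], xyz=[[0.7,0.6,0],[1.4,1.2,0],[2.1,1.8,0],[2.8,2.3,0],[3.5,2.8,0]], turn=[[0,0,1.6],[0,0,3.2],[0,0,4.8],[0,0,6.4],[0,0,8]])

```text
time_s: 1.4
tool_pos: [0.4531, -0.2503, 0.4051]
ee_rot: [2.086, 2.347, -0.0]
wrist_force: [-0.7, -0.6, 0.5]
grip_width: 0.0874
grasp_force: 0.0
```

>>> move_arm(fingers=[0,0,0,0,0], xyz=[[0.7,0.4,0],[1.2,0.76,-0.3],[1.2,0.76,-1.0],[1.2,0.76,-1.6],[1.2,0.76,-1.6]], turn=[[0,0,1.3],[0,0,1.3],[0,0,1.3],[0,0,1.3],[0,0,1.3]])

```text
time_s: 1.9
tool_pos: [0.5107, -0.2133, 0.3211]
ee_rot: [-1.953, -2.453, 0.003]
wrist_force: [-0.0, 0.0, 0.3]
grip_width: 0.0878
grasp_force: 0.0
```

```bash
cat >> h.py <<'E'
def st():
    o=robot.observe(); r=R.from_rotvec(o["ee_rot"]).as_matrix(); g=o["tool_pos"]+.163*r[:,2]
    print('t',round(o["time_s"],2),'q',o["qpos"].round(2),'grasp',g.round(4),'z',r[:,2].round(3),'y-angle',np.degrees(np.arctan2(r[1,1],r[0,1])).round(2),'yz',r[2,1].round(3),'F',o["wrist_force"].round(1),'w',round(o["grip_width"],4),round(float(o["grasp_force"]),1)); return o,r,g
E
python3 -c "
from h import *;st()"
```

```text
t 1.9 q [ 0.7   0.43 -0.5   1.83  0.25  0.95  0.31] grasp [ 0.5097 -0.2128  0.1581] z [-0.006  0.003 -1.   ] y-angle 12.95 yz -0.005 F [-0.   0.   0.3] w 0.0878 0.0
```

>>> move_arm(fingers=[0,0], xyz=[[0,0,0],[0,0,0]], turn=[[0,0,0],[0,0,0]])

```text
time_s: 2.1
tool_pos: [0.5125, -0.2139, 0.3264]
ee_rot: [1.957, 2.455, 0.001]
wrist_force: [-0.4, 0.0, -1.2]
grip_width: 0.0875
grasp_force: 0.0
```

```bash
python3 -c "
from h import *;st()"
```

```text
t 2.1 q [ 0.7   0.42 -0.5   1.83  0.25  0.95  0.31] grasp [ 0.5129 -0.2141  0.1634] z [ 0.002 -0.001 -1.   ] y-angle 12.88 yz 0.002 F [-0.4  0.  -1.2] w 0.0875 0.0
```

>>> move_arm(fingers=[0,0,0,0,0], xyz=[[0.25,0.4,0],[0.25,0.4,-0.5],[0.25,0.4,-1.1],[0.25,0.4,-1.75],[0.25,0.4,-1.75]], turn=[[0,0,0],[0,0,0],[0,0,0],[0,0,0],[0,0,0]])

```text
time_s: 2.6
tool_pos: [0.5235, -0.1938, 0.2354]
ee_rot: [-1.956, -2.454, 0.002]
wrist_force: [-0.5, -0.3, -1.3]
grip_width: 0.0877
grasp_force: 0.0
```

>>> move_arm(fingers=[1,1,1,1,1], xyz=[[0,0,0],[0,0,0],[0,0,0],[0,0,0],[0,0,0]], turn=[[0,0,0],[0,0,0],[0,0,0],[0,0,0],[0,0,0]], grip_force=25)

```text
time_s: 3.1
tool_pos: [0.5251, -0.1938, 0.2385]
ee_rot: [1.956, 2.455, 0.001]
wrist_force: [-0.4, -1.3, 7.1]
grip_width: 0.0596
grasp_force: 25.0
```

```bash
python3 -c "
from h import *;st()"
```

```text
t 3.1 q [ 0.62  0.55 -0.46  1.89  0.33  0.78  0.2 ] grasp [ 0.5254 -0.194   0.0755] z [ 0.002 -0.001 -1.   ] y-angle 12.91 yz 0.002 F [-0.4 -1.3  7.1] w 0.0596 25.0
```

>>> move_arm(fingers=[1,1,1,1,1], xyz=[[0,0.3,0.5],[0.3,0.9,0.9],[0.9,1.5,0.9],[1.6,1.9,0.9],[2.2,1.9,0.9]], turn=[[0,0,0],[0,0,0],[0,0,0],[0,0,0],[0,0,0]])

```text
time_s: 3.6
tool_pos: [0.6358, -0.0942, 0.2828]
ee_rot: [-1.951, -2.461, -0.003]
wrist_force: [0.8, 0.4, -3.0]
grip_width: 0.0595
grasp_force: 25.0
```

>>> move_arm(fingers=[1,1,1,1,1], xyz=[[0.5,0,0],[0.9,0,0],[1.3,0,0],[1.3,0,0],[1.3,0,0]], turn=[[0,0,0],[0,0,0],[0,0,0],[0,0,0],[0,0,0]])

```text
time_s: 4.1
tool_pos: [0.699, -0.0985, 0.2814]
ee_rot: [-1.956, -2.456, 0.001]
wrist_force: [0.6, -0.3, -2.6]
grip_width: 0.0595
grasp_force: 25.0
```

```bash
python3 -c "
from h import *;st()"
```

```text
t 4.1 q [ 0.36  0.7  -0.46  1.47  0.34  1.05  0.05] grasp [ 0.6987 -0.0984  0.1184] z [-0.002  0.    -1.   ] y-angle 12.92 yz -0.002 F [ 0.6 -0.3 -2.6] w 0.0595 25.0
```

>>> move_arm(fingers=[1,1,1,1,1], xyz=[[0,0,-0.4],[0,0,-0.7],[0,0,-0.85],[0,0,-0.85],[0,0,-0.85]], turn=[[0,0,0],[0,0,0],[0,0,0],[0,0,0],[0,0,0]])

```text
time_s: 4.6
tool_pos: [0.6992, -0.0987, 0.2396]
ee_rot: [-1.958, -2.457, 0.0]
wrist_force: [-0.4, 0.5, -2.6]
grip_width: 0.0593
grasp_force: 25.0
```

```bash
python3 -c "
from h import *;st()"
```

```text
t 4.6 q [ 0.35  0.75 -0.44  1.5   0.36  0.98  0.03] grasp [ 0.6992 -0.0987  0.0766] z [-0.  0. -1.] y-angle 12.9 yz -0.0 F [-0.4  0.5 -2.6] w 0.0593 25.0
```

>>> move_arm(fingers=[1,1,0,0,0], xyz=[[0,0,-0.04],[0,0,-0.04],[0,0,-0.04],[0,0,-0.04],[0,0,-0.04]], turn=[[0,0,0],[0,0,0],[0,0,0],[0,0,0],[0,0,0]])

```text
time_s: 5.1
tool_pos: [0.6996, -0.0986, 0.2379]
ee_rot: [1.957, 2.457, 0.001]
wrist_force: [0.3, -0.2, 0.3]
grip_width: 0.0799
grasp_force: 0.0
```

>>> move_arm(fingers=[0,0,0,0,0], xyz=[[0,0,0.1],[0,0,0.5],[0,0,1.1],[0,0,1.8],[-0.4,0.3,2.4]], turn=[[0,0,0],[0,0,0],[0,0,0],[0,0,0],[0,0,0]])

```text
time_s: 5.6
tool_pos: [0.6805, -0.0857, 0.3594]
ee_rot: [1.96, 2.452, 0.001]
wrist_force: [-0.5, 0.4, 0.6]
grip_width: 0.0882
grasp_force: 0.0
```

>>> move_arm(fingers=[0,0,0,0,0], xyz=[[-0.7,0.3,0],[-1.4,0.5,0],[-2.1,0.8,0],[-2.8,1.1,0],[-3.4,1.3,-0.2]], turn=[[-1.6,-0.37,0],[-3.2,-0.74,0],[-4.8,-1.1,0],[-6.4,-1.47,0],[-8,-1.84,0]])

```text
time_s: 6.1
tool_pos: [0.5083, -0.0175, 0.3499]
ee_rot: [1.564, 1.963, -0.584]
wrist_force: [0.1, 1.3, -1.2]
grip_width: 0.0877
grasp_force: 0.0
```

```bash
python3 -c "
from h import *;o,r,g=st();print(o['tool_pos'])
c=cam('side');cv2.imwrite('pics/s1.png',c['frame'][:,:,::-1])"
```

```text
t 6.1 q [-0.04  0.32 -0.31  2.01  0.93  1.14 -0.66] grasp [ 0.5333 -0.1223  0.2276] z [ 0.154 -0.643 -0.75 ] y-angle 13.04 yz 0.007 F [ 0.1  1.3 -1.2] w 0.0877 0.0
[ 0.50826577 -0.01747769  0.34986677]
```

View pics/s1.png

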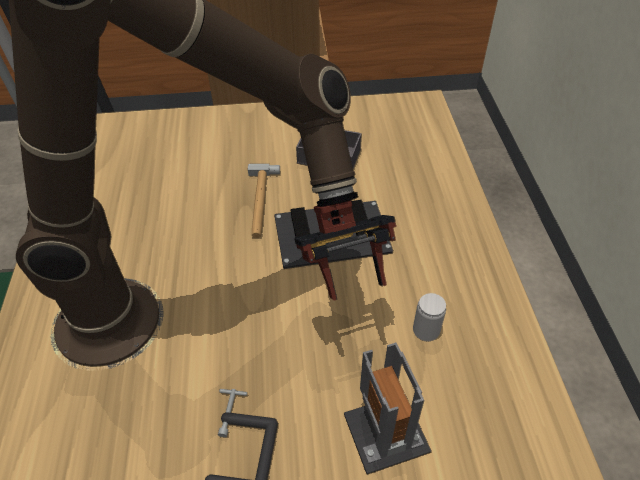

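The tin stands upright at pixel (429,317), the arm is clear of everything, and the lean pose is reachable. I'll finish the tilt and come down in front of the mouth.

>>> move_arm(fingers=[0,0,0,0,0], xyz=[[0,0,-0.5],[0,-0.1,-1.1],[0,-0.2,-1.8],[0,-0.2,-2.5],[0,-0.2,-3.2]], turn=[[-1.2,-0.28,0],[-2.4,-0.55,0],[-3.6,-0.83,0],[-3.6,-0.83,0],[-3.6,-0.83,0]])

```text
time_s: 6.65
tool_pos: [0.5097, -0.0282, 0.1864]
ee_rot: [1.376, 1.727, -0.785]
wrist_force: [0.3, -0.6, 0.0]
grip_width: 0.0877
grasp_force: 0.0
```

>>> move_arm(fingers=[0,0], xyz=[[0,0,0],[0,0,0]], turn=[[0,0,0],[0,0,0]])

```text
time_s: 6.85
tool_pos: [0.5098, -0.0286, 0.188]
ee_rot: [1.376, 1.727, -0.787]
wrist_force: [-0.3, 0.5, 0.8]
grip_width: 0.0878
grasp_force: 0.0
```

```bash
python3 -c "
from h import *;o,r,g=st();print(o['tool_pos'])
th=np.radians(-77.25);x=np.array([np.cos(th),np.sin(th)]);y=np.array([-x[1],x[0]]);d=g[:2]-[.570,-.307];print('mag',d@x,d@y)"
```

```text
t 6.85 q [-0.19  0.68 -0.2   2.11  1.32  1.23 -1.2 ] grasp [ 0.5411 -0.1655  0.1053] z [ 0.192 -0.84  -0.507] y-angle 12.92 yz -0.001 F [-0.3  0.5  0.8] w 0.0878 0.0
[ 0.5097505  -0.02858225  0.18799322]
mag -0.1443667376075081 0.003058109388010299
```

>>> move_arm(fingers=[0,0,0,0,0], xyz=[[-0.06,-0.01,-0.5],[-0.06,-0.01,-1.0],[-0.06,-0.01,-1.15],[0.06,-0.5,-1.15],[0.17,-1.0,-1.15]], turn=[[0,0,0],[0,0,0],[0,0,0],[0,0,0],[0,0,0]])

```text
time_s: 7.35
tool_pos: [0.5192, -0.0785, 0.1321]
ee_rot: [1.375, 1.726, -0.783]
wrist_force: [0.4, -0.1, 0.4]
grip_width: 0.0877
grasp_force: 0.0
```

>>> move_arm(fingers=[0,0,0,0], xyz=[[0.1,-0.45,0],[0.2,-0.9,0],[0.2,-0.9,0],[0.2,-0.9,0]], turn=[[0,0,0],[0,0,0],[0,0,0],[0,0,0]])

```text
time_s: 7.75
tool_pos: [0.5285, -0.1239, 0.132]
ee_rot: [1.378, 1.724, -0.784]
wrist_force: [-0.3, 0.3, 0.1]
grip_width: 0.0877
grasp_force: 0.0
```

```bash
cat >> h.py <<'E'
def mag(g):
    th=np.radians(-77.25);x=np.array([np.cos(th),np.sin(th)]);y=np.array([-x[1],x[0]]);d=g[:2]-[.570,-.307];print('mag',(d@x).round(4),(d@y).round(4),g[2].round(4))
E
python3 -c "
from h import *;o,r,g=st();mag(g)
out=[]
for n,b in (('top',(430,130,560,250)),('side',(300,300,430,420))):
    c=cam(n)['frame'][b[1]:b[3],b[0]:b[2],::-1]; out.append(cv2.resize(c,(400,int(400*c.shape[0]/c.shape[1])),interpolation=2))
cv2.imwrite('pics/g1.png',cv2.convertScaleAbs(np.hstack(out),alpha=1.7,beta=15))"
```

```text
t 7.75 q [-0.06  0.79 -0.1   2.09  1.53  1.11 -1.28] grasp [ 0.5601 -0.2608  0.0494] z [ 0.194 -0.84  -0.507] y-angle 12.86 yz 0.004 F [-0.3  0.3  0.1] w 0.0877 0.0
mag -0.0473 0.0005 0.0494
```

View pics/g1.png

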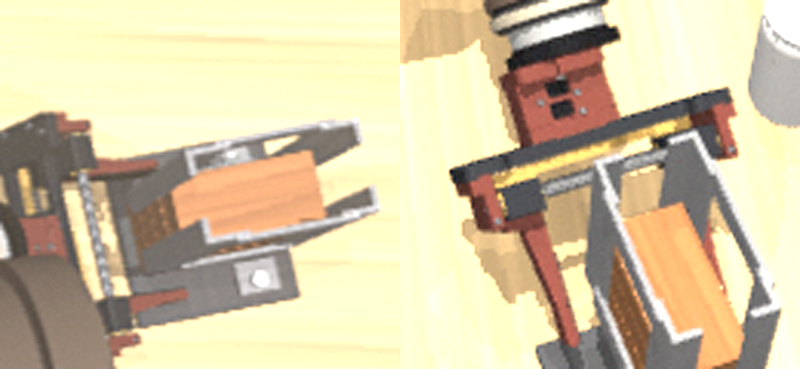

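The crop shows the open fingers symmetric on either side of the block, in front of and under the strips. I'll close on it.

>>> move_arm(fingers=[1,1,1,1,1], xyz=[[0,0,0],[0,0,0],[0,0,0],[0,0,0],[0,0,0]], turn=[[0,0,0],[0,0,0],[0,0,0],[0,0,0],[0,0,0]], grip_force=35)

```text
time_s: 8.35
tool_pos: [0.5279, -0.1235, 0.13]
ee_rot: [1.376, 1.727, -0.786]
wrist_force: [-0.8, -0.5, -0.5]
grip_width: 0.0513
grasp_force: 0.0
```

>>> move_arm(fingers=[1,1,1,1,1], xyz=[[0,0,0],[-0.02,0.1,0],[-0.06,0.25,0],[-0.1,0.45,0],[-0.16,0.7,0]], turn=[[0,0,0],[0,0,0],[0,0,0],[0,0,0],[0,0,0]])

```text
time_s: 8.85
tool_pos: [0.5197, -0.0878, 0.1301]
ee_rot: [1.376, 1.727, -0.786]
wrist_force: [0.5, -0.6, -1.3]
grip_width: 0.05
grasp_force: 35.0
```

```bash
python3 -c "
from h import *;o,r,g=st();mag(g)"
```

```text
t 8.85 q [-0.12  0.79 -0.13  2.1   1.47  1.15 -1.3 ] grasp [ 0.5512 -0.2247  0.0474] z [ 0.193 -0.84  -0.507] y-angle 12.92 yz 0.001 F [ 0.5 -0.6 -1.3] w 0.05 35.0
mag -0.0844 -0.0002 0.0474
```

>>> move_arm(fingers=[1,1,1,1,1], xyz=[[-0.08,0.35,0],[-0.16,0.7,0],[-0.24,1.05,0],[-0.32,1.4,0],[-0.4,1.75,0]], turn=[[0,0,0],[0,0,0],[0,0,0],[0,0,0],[0,0,0]])

```text
time_s: 9.35
tool_pos: [0.4996, 0.0008, 0.1302]
ee_rot: [1.375, 1.728, -0.785]
wrist_force: [0.5, 0.9, -0.9]
grip_width: 0.0496
grasp_force: 35.0
```

>>> move_arm(fingers=[1,1,1,1,1], xyz=[[-0.08,0.35,0],[-0.12,0.6,0],[-0.12,0.7,0.3],[-0.12,0.7,0.8],[-0.12,0.7,1.2]], turn=[[0,0,0],[0,0,0],[0,0,0],[0,0,0],[0,0,0]])

```text
time_s: 9.85
tool_pos: [0.494, 0.0337, 0.1919]
ee_rot: [1.376, 1.726, -0.787]
wrist_force: [-0.1, 0.5, -0.8]
grip_width: 0.0499
grasp_force: 35.0
```

```bash
python3 -c "
from h import *;o,r,g=st();mag(g)
out=[]
for n,b in (('top',(380,130,560,250)),('side',(290,300,430,480))):
    c=cam(n)['frame'][b[1]:b[3],b[0]:b[2],::-1]; out.append(cv2.resize(c,None,fx=560/c.shape[0]*(.7 if n=='top' else 1),fy=560/c.shape[0]*(.7 if n=='top' else 1),interpolation=2))
a,b=out; a=a[:,-360:] if 0 else cv2.resize(a,(400,267)); b=cv2.resize(b,(400,514)); a=np.vstack([a,np.zeros((514-267,400,3),np.uint8)])
cv2.imwrite('pics/d1.png',cv2.convertScaleAbs(np.hstack([a,b]),alpha=1.7,beta=15))"
```

```text
t 9.85 q [-0.27  0.68 -0.26  2.09  1.22  1.31 -1.23] grasp [ 0.5255 -0.1033  0.1093] z [ 0.193 -0.84  -0.506] y-angle 12.91 yz 0.001 F [-0.1  0.5 -0.8] w 0.0499 35.0
mag -0.2085 0.0015 0.1093
```

View pics/d1.png

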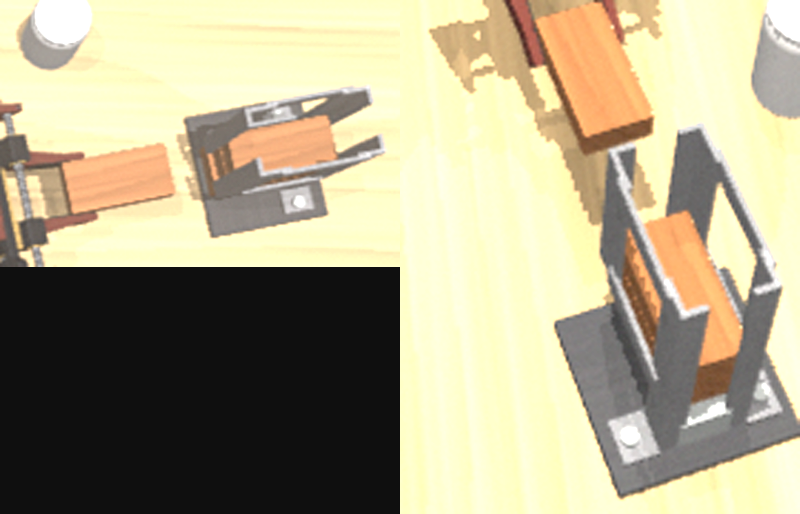

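Block1 is held level, and three blocks remain in the tower, dropped and level. I'll carry block1 towards pad_a, the far one.

>>> move_arm(fingers=[1,1,1,1,1], xyz=[[0.1,0.6,0.4],[0.3,1.3,0.8],[0.5,2.1,0.8],[0.7,2.9,0.8],[0.9,3.7,0.8]], turn=[[0,0,-0.3],[0,0,-0.6],[0,0,-0.9],[0,0,-1.2],[0,0,-1.72]])

```text
time_s: 10.45
tool_pos: [0.5392, 0.2198, 0.2304]
ee_rot: [1.521, 1.636, -0.869]
wrist_force: [0.8, 1.1, -1.2]
grip_width: 0.0501
grasp_force: 35.0
```

>>> move_arm(fingers=[1,1,1,1,1], xyz=[[0.2,0.8,0],[0.4,1.6,0],[0.6,2.3,0],[0.8,3.0,0],[0.9,3.7,0]], turn=[[0,0,0],[0,0,0],[0,0,0],[0,0,0],[0,0,0]])

```text
time_s: 10.95
tool_pos: [0.5851, 0.4039, 0.2294]
ee_rot: [1.52, 1.636, -0.87]
wrist_force: [0.1, -1.9, -2.3]
grip_width: 0.0497
grasp_force: 35.0
```

```bash
python3 -c "
from h import *;o,r,g=st();print(o['tool_pos'])"
```

```text
t 10.95 q [-0.7   0.97 -0.24  1.25  0.82  1.83 -1.02] grasp [0.5954 0.2638 0.1469] z [ 0.064 -0.86  -0.506] y-angle 4.22 yz 0.0 F [ 0.1 -1.9 -2.3] w 0.0497 35.0
[0.58505995 0.40392158 0.2294371 ]
```

>>> move_arm(fingers=[1,1,1,1,1], xyz=[[0,0,-0.4],[0,0.1,-0.8],[0,0.2,-1.2],[0,0.3,-1.4],[0,0.3,-1.4]], turn=[[0,0,0],[0,0,0],[0,0,0],[0,0,0],[0,0,0]])

```text
time_s: 11.45
tool_pos: [0.5833, 0.4186, 0.1578]
ee_rot: [1.517, 1.638, -0.871]
wrist_force: [-0.6, -0.1, -0.6]
grip_width: 0.0496
grasp_force: 35.0
```

```bash
python3 -c "
from h import *;o,r,g=st();print(o['tool_pos'])
c=cam('top')['frame'][100:330,80:400,::-1];cv2.imwrite('pics/p1.png',cv2.convertScaleAbs(cv2.resize(c,None,fx=2.4,fy=2.4,interpolation=2),alpha=1.6,beta=15))"
```

```text
t 11.45 q [-0.72  1.07 -0.23  1.22  0.82  1.79 -1.08] grasp [0.5938 0.2783 0.0754] z [ 0.064 -0.86  -0.506] y-angle 4.35 yz -0.002 F [-0.6 -0.1 -0.6] w 0.0496 35.0
[0.58332896 0.41857706 0.15781821]
```

View pics/p1.png

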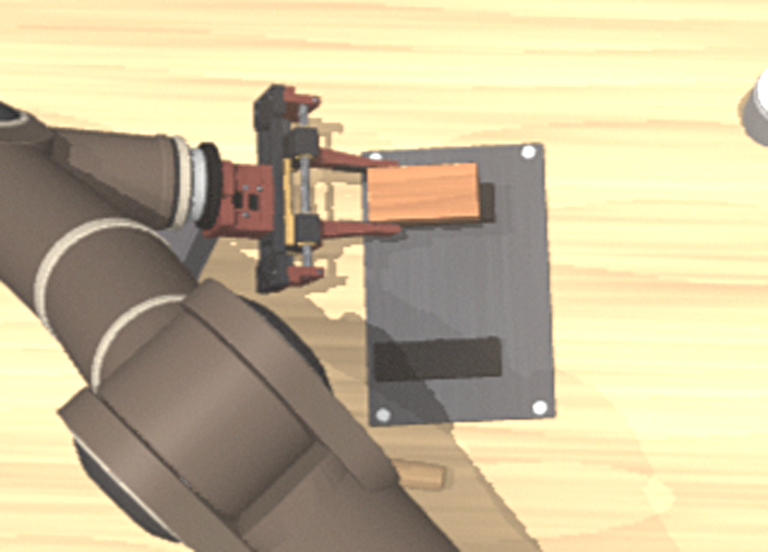

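The view shows block1 held straight above the far pad, with its top face spanning zoomed pixels (368–479, 163–222). I'll measure it.

```bash
cat >> h.py <<'E'
def block(z,box,cn='top'):
    c=cam(cn);x0,y0,x1,y1=box;h=cv2.cvtColor(c["frame"][y0:y1,x0:x1],cv2.COLOR_RGB2HSV)
    b=c["frame"][y0:y1,x0:x1].astype(int)
    m=((h[...,1]>115)&(h[...,2]>95)&(b[...,0]-b[...,1]>35)).astype(np.uint8)*255
    m=cv2.morphologyEx(m,cv2.MORPH_OPEN,np.ones((5,5)))
    k=max(cv2.findContours(m,0,1)[0],key=cv2.contourArea)
    W=np.array([onz(c,u+x0,v+y0,z)[:2] for u,v in k[:,0]],np.float32)*1000
    print(cn,cv2.minAreaRect(W),cv2.boundingRect(k))
E
python3 -c "
from h import *
block(.093,(225,155,315,220));block(.093,(300,150,420,260),'side')"
```

```text
top ((597.4686889648438, 232.8332061767578), (48.33596420288086, 97.9092788696289), 4.2198591232299805) (8, 13, 46, 23)
side ((598.7669067382812, 233.50743103027344), (49.3132438659668, 99.94406127929688), 3.7504608631134033) (48, 33, 25, 30)
```

>>> move_arm(fingers=[1,1,1,1,1], xyz=[[0,-0.03,-0.3],[0,-0.03,-0.55],[0,-0.03,-0.7],[0,-0.03,-0.75],[0,-0.03,-0.75]], turn=[[0,0,0],[0,0,0],[0,0,0],[0,0,0],[0,0,0]])

```text
time_s: 12.1
tool_pos: [0.5838, 0.4172, 0.1218]
ee_rot: [1.518, 1.638, -0.869]
wrist_force: [0.5, -0.7, -0.9]
grip_width: 0.0497
grasp_force: 35.0
```

```bash
python3 -c "
from h import *;o,r,g=st();print(o['moment'])"
```

```text
t 12.1 q [-0.72  1.12 -0.23  1.21  0.83  1.75 -1.1 ] grasp [0.5944 0.2771 0.0392] z [ 0.065 -0.86  -0.507] y-angle 4.34 yz -0.0 F [ 0.5 -0.7 -0.9] w 0.0497 35.0
[ 1.0645296  -0.0097212  -0.04186833]
```

>>> move_arm(fingers=[1,1,1], xyz=[[0,0,-0.03],[0,0,-0.05],[0,0,-0.05]], turn=[[0,0,0],[0,0,0],[0,0,0]])

```text
time_s: 12.4
tool_pos: [0.584, 0.4174, 0.1204]
ee_rot: [1.519, 1.638, -0.867]
wrist_force: [-0.7, -0.7, -1.8]
grip_width: 0.0498
grasp_force: 35.0
```

```bash
python3 -c "
from h import *;o,r,g=st();print(o['moment'])"
```

```text
t 12.4 q [-0.72  1.12 -0.23  1.21  0.83  1.75 -1.11] grasp [0.5947 0.2774 0.0376] z [ 0.066 -0.859 -0.508] y-angle 4.33 yz 0.001 F [-0.7 -0.7 -1.8] w 0.0498 35.0
[1.05697914 0.00382819 0.03605098]
```

>>> move_arm(fingers=[1,1,1], xyz=[[0,0,-0.03],[0,0,-0.03],[0,0,-0.03]], turn=[[0,0,0],[0,0,0],[0,0,0]])

```text
time_s: 12.7
tool_pos: [0.5841, 0.4176, 0.1199]
ee_rot: [1.519, 1.636, -0.867]
wrist_force: [-1.5, 1.1, 5.7]
grip_width: 0.0499
grasp_force: 35.0
```

```bash
python3 -c "
from h import *;o,r,g=st();print(o['moment'])"
```

```text
t 12.7 q [-0.72  1.12 -0.23  1.21  0.83  1.75 -1.11] grasp [0.5948 0.2774 0.0374] z [ 0.066 -0.86  -0.506] y-angle 4.32 yz 0.002 F [-1.5  1.1  5.7] w 0.0499 35.0
[-0.0207397   0.12081659 -0.25638554]
```

>>> move_arm(fingers=[0.5,0,0,0,0], xyz=[[0,0,0],[0,0,0],[0,0,0],[0,0,0.1],[0,0.1,0.4]], turn=[[0,0,0],[0,0,0],[0,0,0],[0,0,0],[0,0,0]])

```text
time_s: 13.2
tool_pos: [0.5839, 0.4214, 0.1377]
ee_rot: [1.518, 1.637, -0.871]
wrist_force: [1.1, -0.4, -0.4]
grip_width: 0.0782
grasp_force: 0.0
```

>>> move_arm(fingers=[0,0,0,0,0], xyz=[[0,0,0.6],[0,0,1.2],[-0.1,-0.5,1.8],[-0.3,-1.2,2.0],[-0.5,-2.0,2.0]], turn=[[0,0,0],[0,0,0],[0,0,0],[0,0,0.6],[0,0,1.2]])

```text
time_s: 13.7
tool_pos: [0.5589, 0.3228, 0.2421]
ee_rot: [1.42, 1.702, -0.803]
wrist_force: [0.9, 0.0, -0.8]
grip_width: 0.0876
grasp_force: 0.0
```

```bash
python3 -c "
from h import *;o,r,g=st();print(o['tool_pos'])
block(.055,(225,155,315,220));block(.055,(300,150,420,260),'side');mag(g)"
```

```text
t 13.7 q [-0.66  0.82 -0.21  1.53  0.88  1.65 -1.02] grasp [0.5849 0.1851 0.159 ] z [ 0.16  -0.845 -0.51 ] y-angle 10.52 yz 0.005 F [ 0.9  0.  -0.8] w 0.0876 0.0
[0.55890741 0.32284711 0.24206685]
top ((598.8404541015625, 212.47555541992188), (48.16303253173828, 56.57615280151367), 2.353201389312744) (29, 17, 26, 22)
side ((599.716552734375, 205.3315887451172), (47.823516845703125, 49.66281509399414), 3.4805092811584473) (51, 59, 21, 16)
mag -0.4766 0.1232 0.159
```

>>> move_arm(fingers=[0,0,0,0,0], xyz=[[-0.15,-0.9,0],[-0.3,-1.8,0],[-0.45,-2.7,0],[-0.6,-3.6,0],[-0.75,-4.5,0]], turn=[[0,0,0.1],[0,0,0.2],[0,0,0.3],[0,0,0.4],[0,0,0.48]])

```text
time_s: 14.3
tool_pos: [0.5216, 0.0965, 0.2398]
ee_rot: [1.38, 1.724, -0.785]
wrist_force: [0.8, -0.4, 0.3]
grip_width: 0.0879
grasp_force: 0.0
```

>>> move_arm(fingers=[0,0,0,0,0], xyz=[[-0.15,-0.9,0],[-0.25,-1.6,-0.3],[-0.35,-2.2,-0.8],[-0.35,-2.2,-0.8],[-0.35,-2.2,-0.8]], turn=[[0,0,0],[0,0,0],[0,0,0],[0,0,0],[0,0,0]])

```text
time_s: 14.8
tool_pos: [0.5046, -0.0124, 0.1991]
ee_rot: [1.38, 1.724, -0.788]
wrist_force: [0.3, 0.9, -0.2]
grip_width: 0.0878
grasp_force: 0.0
```

```bash
python3 -c "
from h import *;o,r,g=st();print(o['tool_pos']);mag(g)
block(.055,(225,155,315,220));block(.055,(300,150,420,260),'side')"
```

```text
t 14.8 q [-0.32  0.65 -0.08  2.11  1.24  1.18 -1.17] grasp [ 0.5357 -0.1494  0.1165] z [ 0.19  -0.841 -0.507] y-angle 12.7 yz 0.002 F [ 0.3  0.9 -0.2] w 0.0878 0.0
[ 0.50464822 -0.01235558  0.19909456]
mag -0.1613 0.0013 0.1165
top ((597.5917358398438, 231.61325073242188), (48.09883117675781, 96.35160064697266), 4.105184078216553) (12, 17, 43, 23)
side ((597.6797485351562, 230.02499389648438), (49.08284378051758, 99.90203094482422), 3.279480218887329) (47, 45, 25, 30)
```

Block1 measures (0.598, 0.231), which is the middle of pad_a. Next is block2.

>>> move_arm(fingers=[0,0,0,0,0], xyz=[[-0.03,0,-0.5],[-0.03,0,-1.0],[-0.03,0,-1.37],[0.04,-0.35,-1.37],[0.13,-0.75,-1.37]], turn=[[0,0,0],[0,0,0],[0,0,0.04],[0,0,0.04],[0,0,0.04]])

```text
time_s: 15.4
tool_pos: [0.5115, -0.0494, 0.1305]
ee_rot: [1.373, 1.728, -0.784]
wrist_force: [0.2, 0.2, 0.3]
grip_width: 0.088
grasp_force: 0.0
```

>>> move_arm(fingers=[0,0,0,0,0], xyz=[[0.1,-0.45,0],[0.2,-0.9,0],[0.3,-1.35,0],[0.33,-1.45,0],[0.33,-1.45,0]], turn=[[0,0,0],[0,0,0],[0,0,0],[0,0,0],[0,0,0]])

```text
time_s: 15.9
tool_pos: [0.5274, -0.1234, 0.1313]
ee_rot: [1.377, 1.724, -0.785]
wrist_force: [-0.4, 0.1, 0.1]
grip_width: 0.0881
grasp_force: 0.0
```

```bash
python3 -c "
from h import *;o,r,g=st();mag(g)"
```

```text
t 15.9 q [-0.17  0.79  0.03  2.1   1.49  1.02 -1.28] grasp [ 0.5589 -0.2604  0.0487] z [ 0.193 -0.84  -0.506] y-angle 12.85 yz 0.003 F [-0.4  0.1  0.1] w 0.0881 0.0
mag -0.0479 -0.0005 0.0487
```

>>> move_arm(fingers=[1,1,1,1,1], xyz=[[0,0,0],[0,0,0],[0,0,0],[0,0,0],[0,0,0]], turn=[[0,0,0],[0,0,0],[0,0,0],[0,0,0],[0,0,0]])

```text
time_s: 16.4
tool_pos: [0.527, -0.1222, 0.1301]
ee_rot: [1.375, 1.727, -0.785]
wrist_force: [1.0, 0.5, 0.9]
grip_width: 0.0513
grasp_force: 0.4
```

>>> move_arm(fingers=[1,1], xyz=[[0,0,0],[0,0,0]], turn=[[0,0,0],[0,0,0]])

```text
time_s: 16.6
tool_pos: [0.527, -0.1224, 0.1301]
ee_rot: [1.376, 1.727, -0.785]
wrist_force: [-0.1, 0.5, 0.1]
grip_width: 0.0494
grasp_force: 35.0
```

```bash
python3 -c "
from h import *;o,r,g=st();mag(g)"
```

```text
t 16.6 q [-0.17  0.79  0.02  2.1   1.49  1.02 -1.29] grasp [ 0.5586 -0.2593  0.0474] z [ 0.194 -0.84  -0.507] y-angle 12.96 yz 0.001 F [-0.1  0.5  0.1] w 0.0494 35.0
mag -0.049 -0.0006 0.0474
```

>>> move_arm(fingers=[1,1,1,1,1], xyz=[[-0.03,0.15,0],[-0.1,0.4,0],[-0.16,0.7,0],[-0.24,1.05,0],[-0.32,1.4,0]], turn=[[0,0,0],[0,0,0],[0,0,0],[0,0,0],[0,0,0]])

```text
time_s: 17.1
tool_pos: [0.5106, -0.0506, 0.1302]
ee_rot: [1.375, 1.728, -0.785]
wrist_force: [0.4, -0.6, -0.7]
grip_width: 0.0501
grasp_force: 35.0
```

>>> move_arm(fingers=[1,1,1,1,1], xyz=[[-0.08,0.35,0],[-0.16,0.7,0],[-0.24,1.05,0],[-0.32,1.4,0],[-0.4,1.75,0]], turn=[[0,0,0],[0,0,0],[0,0,0],[0,0,0],[0,0,0]])

```text
time_s: 17.6
tool_pos: [0.4906, 0.0364, 0.1302]
ee_rot: [1.376, 1.727, -0.786]
wrist_force: [0.7, 0.1, -0.7]
grip_width: 0.0494
grasp_force: 35.0
```

>>> move_arm(fingers=[1,1,1], xyz=[[0,0.2,0.5],[0,0.2,1.1],[0,0.2,1.6]], turn=[[0,0,0],[0,0,0],[0,0,0]])

```text
time_s: 17.9
tool_pos: [0.4907, 0.0461, 0.2111]
ee_rot: [1.375, 1.728, -0.786]
wrist_force: [-0.4, -0.2, -1.4]
grip_width: 0.05
grasp_force: 35.0
```

```bash
python3 -c "
from h import *;o,r,g=st();mag(g);print(o['tool_pos'])
out=[]
for n,b in (('top',(380,130,560,250)),('side',(290,300,430,480))):
    c=cam(n)['frame'][b[1]:b[3],b[0]:b[2],::-1]; out.append(c)
a,b=out; a=cv2.resize(a,(400,267),interpolation=2); b=cv2.resize(b,(400,514),interpolation=2); a=np.vstack([a,np.zeros((514-267,400,3),np.uint8)])
cv2.imwrite('pics/d2.png',cv2.convertScaleAbs(np.hstack([a,b]),alpha=1.7,beta=15))"
```

```text
t 17.9 q [-0.39  0.63 -0.14  2.1   1.14  1.26 -1.17] grasp [ 0.5223 -0.0908  0.1284] z [ 0.194 -0.84  -0.507] y-angle 12.98 yz 0.0 F [-0.4 -0.2 -1.4] w 0.05 35.0
mag -0.2214 0.0012 0.1284
[0.49073444 0.04608869 0.21114543]
```

View pics/d2.png

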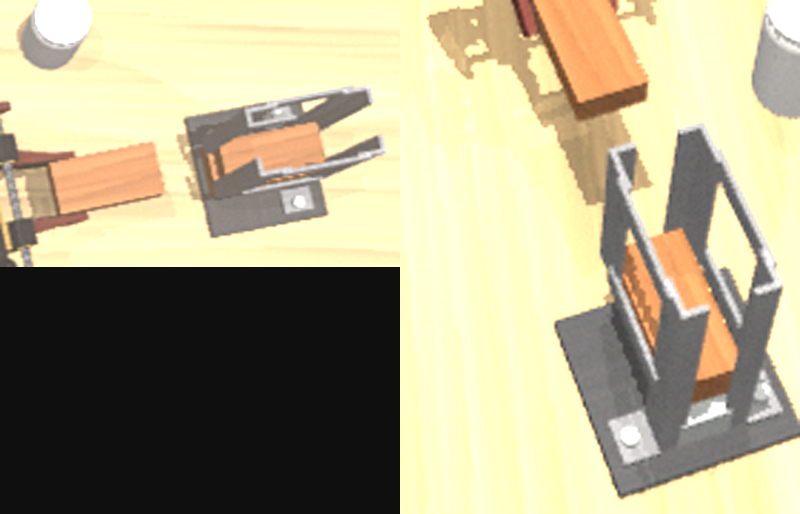

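Block2 is held level, and two blocks remain in the tower, dropped and level. I'll carry block2 towards pad_b.

>>> move_arm(fingers=[1,1,1,1,1], xyz=[[-0.1,0.6,0.4],[-0.3,1.4,0.4],[-0.5,2.2,0.4],[-0.7,3.0,0.4],[-0.8,3.8,0.4]], turn=[[0,0,-0.3],[0,0,-0.6],[0,0,-0.9],[0,0,-1.2],[0,0,-1.74]])

```text
time_s: 18.5
tool_pos: [0.4495, 0.2368, 0.2293]
ee_rot: [1.52, 1.637, -0.871]
wrist_force: [1.6, 0.5, -0.8]
grip_width: 0.0496
grasp_force: 35.0
```

>>> move_arm(fingers=[1,1,1,1,1], xyz=[[-0.1,0.7,0],[-0.2,1.4,0],[-0.3,2.1,0],[-0.3,2.8,0],[-0.3,3.4,0]], turn=[[0,0,0],[0,0,0],[0,0,0],[0,0,0],[0,0,0]])

```text
time_s: 19.0
tool_pos: [0.4349, 0.4069, 0.2288]
ee_rot: [1.519, 1.638, -0.87]
wrist_force: [-0.9, -0.4, -1.2]
grip_width: 0.0495
grasp_force: 35.0
```

```bash
python3 -c "
from h import *;o,r,g=st();print(o['tool_pos'])"
```

```text
t 19.0 q [-0.82  0.84 -0.27  1.55  0.67  1.77 -1.26] grasp [0.4454 0.2668 0.1462] z [ 0.064 -0.86  -0.507] y-angle 4.28 yz -0.001 F [-0.9 -0.4 -1.2] w 0.0495 35.0
[0.43493671 0.40694835 0.22876601]
```

Reached. I'll lower to a hover and measure.

>>> move_arm(fingers=[1,1,1,1,1], xyz=[[0.02,0.02,-0.5],[0.02,0.02,-1.0],[0.02,0.02,-1.4],[0.02,0.02,-1.4],[0.02,0.02,-1.4]], turn=[[0,0,0],[0,0,0],[0,0,0],[0,0,0],[0,0,0]])

```text
time_s: 19.5
tool_pos: [0.4369, 0.4057, 0.1597]
ee_rot: [1.519, 1.636, -0.87]
wrist_force: [-0.8, -1.0, -1.2]
grip_width: 0.0498
grasp_force: 35.0
```

```bash
python3 -c "
from h import *;o,r,g=st()
block(g[2]+.0176,(225,215,315,280));block(g[2]+.0176,(250,150,335,260),'side')
c=cam('side')['frame'][120:280,220:420,::-1];cv2.imwrite('pics/p2.png',cv2.convertScaleAbs(cv2.resize(c,None,fx=3.5,fy=3.5,interpolation=2),alpha=1.6,beta=15))"
```

```text
t 19.5 q [-0.82  0.94 -0.26  1.55  0.69  1.69 -1.31] grasp [0.4472 0.2655 0.0772] z [ 0.063 -0.86  -0.506] y-angle 4.22 yz -0.0 F [-0.8 -1.  -1.2] w 0.0498 35.0
top ((450.17425537109375, 221.67721557617188), (48.53489303588867, 97.51761627197266), 4.220273017883301) (10, 20, 46, 24)
side ((451.0249328613281, 220.6371307373047), (49.70101547241211, 98.85636138916016), 3.636256456375122) (38, 41, 25, 30)
```

View pics/p2.png

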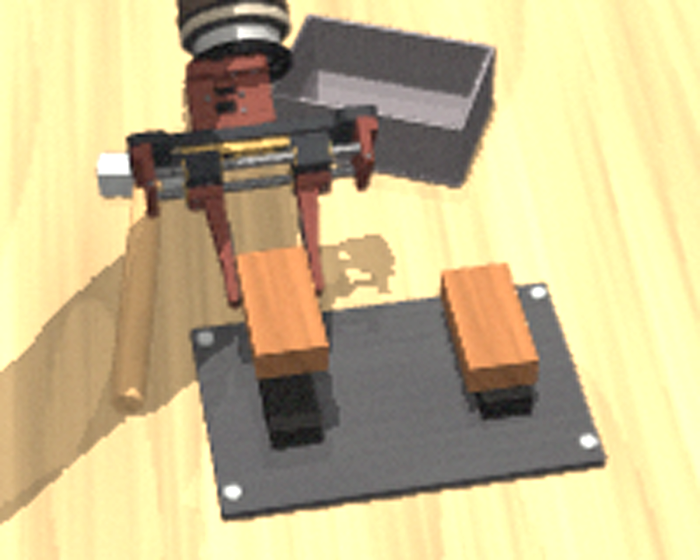

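Block2 hovers straight over the near pad, centred at (0.4505, 0.221). Block1 lies flat on the far pad. The hammer handle lies close to the gripper's left end, so I'll check the clearance first.

```bash
python3 -c "
from h import *
c=cam('side'); o,r,g=st()
Z=o['tool_pos']
# handle edges in zoomed crop -> world on z=.02 (side view)
for u,v in ((115,405),(145,405),(120,300),(155,300),(133,205),(160,205),(100,175),(130,175)): print((u,v),onz(c,220+u/3.5,120+v/3.5,.02)[:2].round(3))
for s in (-1,1):
  for d in (61,163):
    p=g-r[:,2]*d/1000; print(s,d,[ (p+s*.089*r[:,1]+k*.0375*r[:,0]).round(3).tolist() for k in (-1,1)])
"
```

```text
t 19.7 q [-0.82  0.93 -0.26  1.55  0.69  1.69 -1.31] grasp [0.4478 0.2661 0.0785] z [ 0.064 -0.859 -0.508] y-angle 4.21 yz 0.002 F [ 0.4 -0.6 -1. ] w 0.0497 35.0
(115, 405) [0.331 0.202]
(145, 405) [0.352 0.2  ]
(120, 300) [0.337 0.307]
(155, 300) [0.363 0.304]
(133, 205) [0.349 0.411]
(160, 205) [0.37  0.408]
(100, 175) [0.324 0.448]
(130, 175) [0.348 0.446]
-1 61 [[0.356, 0.293, 0.142], [0.354, 0.331, 0.077]]
-1 163 [[0.35, 0.38, 0.193], [0.347, 0.419, 0.129]]
1 61 [[0.534, 0.306, 0.142], [0.531, 0.344, 0.077]]
1 163 [[0.527, 0.394, 0.194], [0.525, 0.432, 0.129]]
```

```bash
python3 -c "
from h import *
t=cam('top');s=cam('side')
T=cv2.imread('pics/top0.png');S=cv2.imread('pics/side0.png')
for n,I,b in (('t',T,(225,285,275,310)),('s',S,(245,200,275,245))):
    x0,y0,x1,y1=b;h=cv2.cvtColor(I[y0:y1,x0:x1],cv2.COLOR_BGR2HSV);print(n,np.median(h[...,1]),np.median(h[...,0]))
    m=((h[...,1]>125)).astype(np.uint8)*255
    k=max(cv2.findContours(m,0,1)[0],key=cv2.contourArea)[:,0]+[x0,y0]
    print(k.min(0),k.max(0),'area',len(k), k[k[:,0].argmax()],k[k[:,1].argmax()])
for z in (0,.01,.02,.03): print(z,onz(t,266,299,z)[:2].round(4),onz(s,257,236.5,z)[:2].round(4))
"; python3 -c "
import cv2,numpy as np
a=cv2.imread('pics/top0.png')[255:315,140:280];b=cv2.imread('pics/side0.png')[155:245,230:300]
a=cv2.resize(a,(420,180),interpolation=2);b=cv2.resize(b,(350,450),interpolation=2);o=np.zeros((450,770,3),np.uint8);o[:180,:420]=a;o[:,420:]=b;cv2.imwrite('pics/ham.png',cv2.convertScaleAbs(o,alpha=1.4,beta=10))"
```

```text
t 92.0 17.0Traceback (most recent call last):
  File "<string>", line 8, in <module>
    k=max(cv2.findContours(m,0,1)[0],key=cv2.contourArea)[:,0]+[x0,y0]
      ~~~^^^^^^^^^^^^^^^^^^^^^^^^^^^^^^^^^^^^^^^^^^^^^^^^
ValueError: max() iterable argument is empty
```

```bash
python3 -c "
from h import *
t=cam('top');s=cam('side')
T=cv2.imread('pics/top0.png').astype(int);S=cv2.imread('pics/side0.png').astype(int)
# profile along the handle axis past the end: R-B contrast
print('top row297-300', [(u,(T[296:301,u,2]-T[296:301,u,0]).mean().round(),T[296:301,u].mean().round()) for u in range(258,274)])
print('side col 256-258', [(v,(S[v,256:259,2]-S[v,256:259,0]).mean().round(),S[v,256:259].mean().round()) for v in range(226,244)])
for z in (0,.01,.02,.03): print(z,onz(t,266,299,z)[:2].round(4),onz(s,257,236.5,z)[:2].round(4))
"
```

```text
top row297-300 [(258, np.float64(61.0), np.float64(120.0)), (259, np.float64(59.0), np.float64(116.0)), (260, np.float64(60.0), np.float64(118.0)), (261, np.float64(60.0), np.float64(119.0)), (262, np.float64(61.0), np.float64(119.0)), (263, np.float64(59.0), np.float64(116.0)), (264, np.float64(45.0), np.float64(89.0)), (265, np.float64(38.0), np.float64(85.0)), (266, np.float64(47.0), np.float64(109.0)), (267, np.float64(49.0), np.float64(116.0)), (268, np.float64(50.0), np.float64(115.0)), (269, np.float64(53.0), np.float64(120.0)), (270, np.float64(53.0), np.float64(124.0)), (271, np.float64(53.0), np.float64(124.0)), (272, np.float64(53.0), np.float64(123.0)), (273, np.float64(53.0), np.float64(124.0))]
side col 256-258 [(226, np.float64(82.0), np.float64(128.0)), (227, np.float64(82.0), np.float64(127.0)), (228, np.float64(80.0), np.float64(126.0)), (229, np.float64(76.0), np.float64(117.0)), (230, np.float64(81.0), np.float64(125.0)), (231, np.float64(79.0), np.float64(123.0)), (232, np.float64(73.0), np.float64(114.0)), (233, np.float64(46.0), np.float64(72.0)), (234, np.float64(39.0), np.float64(60.0)), (235, np.float64(39.0), np.float64(58.0)), (236, np.float64(37.0), np.float64(57.0)), (237, np.float64(36.0), np.float64(59.0)), (238, np.float64(44.0), np.float64(74.0)), (239, np.float64(67.0), np.float64(125.0)), (240, np.float64(66.0), np.float64(125.0)), (241, np.float64(69.0), np.float64(130.0)), (242, np.float64(72.0), np.float64(134.0)), (243, np.float64(72.0), np.float64(134.0))]
0 [0.3371 0.209 ] [0.3398 0.217 ]
0.01 [0.3372 0.208 ] [0.3405 0.2078]
0.02 [0.3372 0.207 ] [0.3412 0.1986]
0.03 [0.3373 0.206 ] [0.3419 0.1894]
```

The handle is about 20 mm tall and the gripper body will stop at about 35 mm, so it clears. I'll lower.

>>> move_arm(fingers=[1,1,1,1,1], xyz=[[-0.01,-0.02,-0.3],[-0.01,-0.02,-0.6],[-0.01,-0.02,-0.75],[-0.01,-0.02,-0.79],[-0.01,-0.02,-0.79]], turn=[[0,0,0],[0,0,0],[0,0,0],[0,0,0],[0,0,0]])

```text
time_s: 20.4
tool_pos: [0.4363, 0.4047, 0.1198]
ee_rot: [1.519, 1.636, -0.87]
wrist_force: [-0.4, 0.6, -0.8]
grip_width: 0.05
grasp_force: 35.0
```

>>> move_arm(fingers=[1,1,1], xyz=[[0,0,0],[0,0,0],[0,0,0]], turn=[[0,0,0],[0,0,0],[0,0,0]])

```text
time_s: 20.7
tool_pos: [0.4365, 0.4049, 0.1208]
ee_rot: [1.521, 1.637, -0.868]
wrist_force: [0.2, -0.5, -0.5]
grip_width: 0.0498
grasp_force: 35.0
```

```bash
python3 -c "
from h import *;o,r,g=st();print(o['moment'])"
```

```text
t 20.7 q [-0.82  0.99 -0.26  1.55  0.69  1.65 -1.34] grasp [0.447  0.2649 0.038 ] z [ 0.064 -0.859 -0.508] y-angle 4.24 yz 0.001 F [ 0.2 -0.5 -0.5] w 0.0498 35.0
[1.01469235 0.00642898 0.0204239 ]
```

>>> move_arm(fingers=[1,1,1], xyz=[[0,0,-0.03],[0,0,-0.03],[0,0,-0.03]], turn=[[0,0,0],[0,0,0],[0,0,0]])

```text
time_s: 21.0
tool_pos: [0.4366, 0.405, 0.1198]
ee_rot: [1.52, 1.636, -0.868]
wrist_force: [0.3, 1.4, 5.2]
grip_width: 0.0497
grasp_force: 35.0
```

```bash
python3 -c "
from h import *;o,r,g=st();print(o['moment'])"
```

```text
t 21.0 q [-0.82  1.   -0.26  1.55  0.7   1.65 -1.34] grasp [0.4471 0.2649 0.0372] z [ 0.064 -0.86  -0.507] y-angle 4.24 yz 0.001 F [0.3 1.4 5.2] w 0.0497 35.0
[-0.0299069  0.0305929 -0.0185274]
```

Contact, the same as before. I'll open, rise and clear.

>>> move_arm(fingers=[0.5,0,0,0,0], xyz=[[0,0,0],[0,0,0],[0,0,0],[0,0,0.1],[0,0.1,0.4]], turn=[[0,0,0],[0,0,0],[0,0,0],[0,0,0],[0,0,0]])

```text
time_s: 21.5
tool_pos: [0.4364, 0.409, 0.1386]
ee_rot: [1.519, 1.636, -0.872]
wrist_force: [-0.6, -0.2, 0.3]
grip_width: 0.0784
grasp_force: 0.0
```

>>> move_arm(fingers=[0,0,0,0,0], xyz=[[0,0,0.6],[0,0,1.2],[0,-0.5,1.9],[0,-1.2,2.4],[0,-2.0,2.4]], turn=[[0,0,0],[0,0,0],[0,0,0],[0,0,0],[0,0,0]])

```text
time_s: 22.0
tool_pos: [0.4367, 0.3105, 0.2635]
ee_rot: [1.523, 1.637, -0.86]
wrist_force: [-0.0, -0.1, -0.3]
grip_width: 0.0879
grasp_force: 0.0
```

>>> move_arm(fingers=[0,0,0,0,0], xyz=[[0,-0.9,0],[0,-1.8,0],[0,-2.7,0],[0,-3.6,0],[0,-4.5,0.4]], turn=[[0,0,0],[0,0,0],[0,0,0],[0,0,0],[0,0,0]])

```text
time_s: 22.5
tool_pos: [0.436, 0.0833, 0.2791]
ee_rot: [1.519, 1.638, -0.87]
wrist_force: [1.6, 0.3, 0.5]
grip_width: 0.0875
grasp_force: 0.0
```

>>> move_arm(fingers=[0,0,0], xyz=[[0,0,0],[0,0,0],[0,0,0]], turn=[[0,0,0],[0,0,0],[0,0,0]])

```text
time_s: 22.8
tool_pos: [0.4367, 0.0862, 0.2796]
ee_rot: [1.521, 1.637, -0.865]
wrist_force: [1.1, 0.3, -0.2]
grip_width: 0.0876
grasp_force: 0.0
```

```bash
python3 -c "
from h import *;o,r,g=st();mag(g)
for b,c in (((225,155,315,220),(320,150,420,260)),((225,215,315,280),(250,150,335,260))): block(.055,b);block(.055,c,'side')
block(.09,(455,170,560,240));block(.09,(360,370,430,450),'side')
a=cv2.imread('pics/top0.png').astype(int);b=cam('top')['frame'][:,:,::-1].astype(int)
for n,(x0,y0,x1,y1) in dict(clamp=(435,285,545,360),bin=(95,150,182,250),hammer=(145,260,270,310)).items():
  print(n,(abs(a-b)[y0:y1,x0:x1].max(2)>40).mean().round(3))
"
```

```text
t 22.8 q [-0.46  0.49 -0.19  2.1   0.9   1.43 -1.14] grasp [ 0.4474 -0.0537  0.1967] z [ 0.066 -0.859 -0.509] y-angle 4.31 yz 0.002 F [ 1.1  0.3 -0.2] w 0.0876 0.0
mag -0.2741 -0.0636 0.1967
top ((598.0079345703125, 231.61810302734375), (48.14704895019531, 95.05802154541016), 2.548149824142456) (12, 17, 43, 22)
side ((597.7644653320312, 230.0298614501953), (48.913185119628906, 99.90203094482422), 3.2794651985168457) (27, 45, 25, 30)Traceback (most recent call last):
  File "<string>", line 3, in <module>
    for b,c in (((225,155,315,220),(320,150,420,260)),((225,215,315,280),(250,150,335,260))): block(.055,b);block(.055,c,'side')
                                                                                              ~~~~~^^^^^^^^
  File "h.py", line 27, in block
    k=max(cv2.findContours(m,0,1)[0],key=cv2.contourArea)
ValueError: max() iterable argument is empty
```

```bash
python3 -c "
from h import *
block(.055,(250,150,335,260),'side')
block(.09,(455,170,560,240));block(.09,(360,370,430,450),'side')
for n in ('top','side'):
  a=cv2.imread(f'pics/{n}0.png').astype(int);b=cam(n)['frame'][:,:,::-1].astype(int)
  for k,(x0,y0,x1,y1) in (dict(clamp=(435,285,545,360),bin=(95,150,182,250),hammer=(145,260,270,310)) if n=='top' else dict(clamp=(205,380,280,480),bin=(290,120,365,175),hammer=(245,155,285,240))).items():
    print(n,k,(abs(a-b)[y0:y1,x0:x1].max(2)>40).mean().round(3))
"
```

```text
side ((347.2364196777344, 259.30999755859375), (56.342079162597656, 15.9676513671875), 85.06645202636719) (4, 51, 8, 17)
top ((574.543212890625, -305.652587890625), (37.94740676879883, 96.88130950927734), 9.7870454788208) (26, 16, 44, 20)
side ((577.2702026367188, -283.239501953125), (21.916107177734375, 54.70228576660156), 12.798460960388184) (20, 11, 19, 26)
top clamp 0.0
top bin 0.0
top hammer 0.345
side clamp 0.0
side bin 0.159
side hammer 0.312
```

The arm still hides the near pad, so I'll lift it away to check.

>>> move_arm(fingers=[0,0,0,0,0], xyz=[[-0.2,-0.3,0.8],[-0.5,-0.9,1.5],[-0.8,-1.6,2.0],[-1.0,-2.3,2.4],[-1.2,-3.0,2.6]], turn=[[0,0,0],[0,0,0],[0,0,0],[0,0,0],[0,0,0]])

```text
time_s: 23.7
tool_pos: [0.3759, -0.0663, 0.4106]
ee_rot: [1.521, 1.635, -0.866]
wrist_force: [1.0, -0.6, -0.1]
grip_width: 0.0875
grasp_force: 0.0
```

>>> move_arm(fingers=[0,0,0,0,0], xyz=[[0,-0.7,0],[0,-1.4,0],[0,-2.1,0],[0,-2.8,0],[0,-2.8,0]], turn=[[0,0,0],[0,0,0],[0,0,0],[0,0,0],[0,0,0]])

```text
time_s: 24.2
tool_pos: [0.3751, -0.2085, 0.4093]
ee_rot: [1.526, 1.632, -0.873]
wrist_force: [0.9, 0.2, -0.6]
grip_width: 0.0879
grasp_force: 0.0
```

```bash
python3 -c "
from h import *
st()
for f in (lambda:block(.055,(225,215,315,280)),lambda:block(.055,(250,150,335,260),'side'),lambda:block(.09,(360,370,430,450),'side')):
  try: f()
  except Exception as e: print(e)
for n in ('top','side'):
  a=cv2.imread(f'pics/{n}0.png').astype(int);b=cam(n)['frame'][:,:,::-1].astype(int)
  for k,(x0,y0,x1,y1) in (dict(clamp=(435,285,545,360),bin=(95,150,182,250),hammer=(145,260,270,310)) if n=='top' else dict(clamp=(205,380,280,480),bin=(290,120,365,175),hammer=(245,155,285,240))).items():
    print(n,k,(abs(a-b)[y0:y1,x0:x1].max(2)>40).mean().round(3))
"
```

```text
t 24.2 q [-0.06  0.08  0.08  2.27  1.22  1.14 -0.68] grasp [ 0.3846 -0.3487  0.3268] z [ 0.059 -0.86  -0.507] y-angle 3.88 yz 0.001 F [ 0.9  0.2 -0.6] w 0.0879 0.0
top ((449.9188232421875, 221.48538208007812), (48.15754318237305, 97.8473892211914), 4.220157623291016) (13, 22, 45, 23)
side ((450.45416259765625, 219.40597534179688), (49.28112030029297, 100.29344177246094), 4.109464168548584) (39, 53, 24, 30)
side ((577.1421508789062, -282.67578125), (21.916107177734375, 53.546138763427734), 12.798460960388184) (20, 11, 18, 26)
top clamp 0.474
top bin 0.0
top hammer 0.0
side clamp 0.073
side bin 0.0
side hammer 0.769
```

```bash
python3 -c "
from rig import robot
print(robot.job_done())"
```

```text
the job is handed in; nothing more can be done
None
```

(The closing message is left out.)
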